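# Change the bracket in the marking press and strike the next one

### The arm

A 6-joint arm with a two-finger parallel gripper is mounted at the origin on a cart in front of the work surface, level with it; the furniture and walls round the work are solid. World frame = base frame: x ahead of the robot, y to its left, z up, the work surface at z = 0. Lengths are in m, angles in rad, forces in N, time in s.
With the tool pointing down it reaches from about 0.3 to 0.85 m from the base axis. Payload 5.4 kg.
Tool frame: the origin (TCP) lies midway between the tips of the shut fingers; the grasp point (between the pads) lies 19 mm behind it (grasp_offset is the distance from the TCP to the grasp point, in m); z points along the fingers, y is the line along which they close (so a half turn about z gives the same grasp; the last joint's range is limited). The gripper opens to 85 mm and grips with 20 to 120 N. Pads are 22 mm wide; open, the fingers measure 114 mm over their backs; the gripper's body (76 mm by 85 mm) begins 54 mm behind the grasp point. The pads swing forward as they close: fully open they stand 13 mm farther back than shut.
Start: joints at [1.018, 0.158, 1.597, -0, 1.386, -0.21], TCP at [0.193, 0.542, 0.231] pointing down, gripper open.
Joint ranges: [-2.91, 2.91], [-0.94, 2.29], [0.18, 2.7], [-1.29, 4.43], [0.17, 2.64], [-3, 3]. Speed limits (rad/s): [2.57, 2.57, 3.14, 3.14, 3.14, 3.14].

### API

Orientations are given as a rotation vector (axis times angle).
In Python, from workcell import * gives the robot as it stands. Calls block until the motion is done:
- move_to(position, orientation): joint-space move of the TCP to a pose.
- line_to(position, rotation=None, rate=0.15): straight line of the TCP; rotation=None keeps the orientation; rate is the mean speed in m/s.
- set_joints(angles): joint-space move.
- command_gripper(opening): opening from 0.0 (shut) to 1.0 (fully open); the grip force is fixed at half the most; returns when the fingers have stopped.
- dwell(seconds).
- ik(position, orientation): joint angles nearest the present ones, or None.
- camera(name): name is "scene" or "top"; returns a dict with "pixels" (480x640x3 uint8, blue, green, red), "z_map" (480x640 float32, m along the optical axis (not along the pixel's ray), 0 where there is no reading), "K" (3x3 intrinsics, pixels), "rvec" (rotation vector, rad) and "tvec" (3), from world to camera coordinates, as OpenCV has them. Camera axes: x right, y down, z forward; pixel columns grow to the right and rows downward; lengths in m; the calibration is good to about 2 mm. A picture is of the moment at which its call begins.
A pose or a line that the arm cannot do raises PlanningError and nothing moves.
- hand_in(): hands the job in; it is judged then, once.
Readings, each from a call of its own:
- get_clock(): time.
- get_q(): joint angles.
- get_joint_velocities(): joint speeds.
- get_joint_torque(): joint torques, N m.
- get_tcp_pos(): TCP position.
- get_orientation(): TCP orientation.
- get_ft_force(): force on the tool from outside, world axes, zero at the start.
- get_torque(): the same for the moment, N m.
- get_gripper_width(): opening from 0.0 (shut) to 1.0 (fully open).
- get_grasp_force(): force on a finger pad.
Only numpy, scipy, OpenCV 4.12 (cv2) and the standard library are available. Lean on these libraries where they do the work, as an engineer would, in place of code of your own. Each camera call takes 0.05 s, during which the arm holds its last target. There are 200 camera calls.

### The job

Take the marked angle bracket out of the little lever press and lay it flat in the empty foil tray, upright end up. Then feed the blank bracket from the bench, flat leg first, through the guide under the press's stripper plate until it is fully home against the end stop, and with it lying there push the press lever right down to its stop and let it come up again; never work the lever unless the blank is home. Leave the blank in the press, and do not disturb the piston, oil bottle, wood block or pliers.

Things in the scene. Friction and masses are not known exactly. Their poses are not given: they have to be found in the camera images.
- press: Small grey C-frame marking press, bolted down: base x -61 to +45, y -82 to +56 mm. Origin on the bench below the punch; x = feed direction (mouth to end stop), y = from punch to lever pad, z up. Steel bed, top at z 40, spans x -58 to 40, y -32 to 32. Column y -82 to -42, head over the die x -17 to 17 up to z 112, lever arm 16 wide above it, z 139 to 153 when up.
- press_home (a point): Point on the bed where a bracket's origin lies when it is fully home, free end against the end stop (press x -22, y 0, z 40 mm). Axes as the press.
- press_mouth (a point): Mouth of the guide, on the bed (press x -34, y 0, z 40 mm). From press x -22 to the end stop's face at x +26 the guide is a tunnel along x, 41 wide between side rails and 10 mm high under the fixed stripper plate (top z 56). Flared side lead-ins and an upturned lip (top z 60) reach out to x -40.
- lever_pad (a point): Top centre of the ribbed 44 x 44 mm pad at the lever's end, 105 mm from the punch in the press's y and 154 mm above the bench when up. It moves with the lever: about 40 mm down at the stop.
- press_lever (a joint): Lever angle in rad: 0 up (spring return), 0.24 down on its stop. The hinge lies along the press's x at y -60, z 146 mm, 165 mm from the pad's centre. The pad takes about 5 N at the top, 10 N at the stop; the punch moves with it and just meets the bracket.
- marked_bracket: Aluminium angle bracket (140 g) with a small ring stamped on its leg; starts in the press, leg in the tunnel. Flat leg 96 x 36 x 5 mm; at one end an upright plate 36 wide, 5 thick, 70 high over all. Origin under the middle of the leg (underside); x along the leg, free end at +48, the upright's outer face at -48 mm; z up.
- blank_bracket: The same aluminium angle bracket without the ring mark; it starts lying on its leg on the bench, upright end up. Size, origin and axes as the marked one.
- tray: Empty foil tray, 88 x 118 x 40 mm, fixed to the bench, open on top: 76 x 106 mm inside with a flat floor 2 mm above the bench, walls 39 mm high. Origin at the centre of its underside, y along its long side, z up.
- piston: Bystander: aluminium piston, 48 mm diameter, 46 mm high, standing; origin at the centre of its underside.
- oil_bottle: Bystander: brown oil bottle, 67 mm diameter, 150 mm high, standing; origin at the centre of its underside.
- wood_block: Bystander: wooden block 45 x 90 x 22 mm (x, y, z), lying; origin at the centre of its underside.
- pliers: Bystander: combination pliers 167 x 66 x 15 mm (x, y, z), lying; origin at the centre of the underside.

How it is judged:
On the way, in this order (a step that is already met when the one before it is completed fails the run):
1. the marked bracket lies flat in the foil tray, let go (x of marked_bracket in the frame of tray between -0.025 and 0.025 m and y of marked_bracket in the frame of tray between -0.012 and 0.012 m and z of marked_bracket in the frame of tray below 0.009 m and angle between marked_bracket's own z axis and vertical below 0.12 rad and linear speed of marked_bracket below 0.02 m/s and contact force between the fingers and marked_bracket below 0.2 N), for 0.2 s.
2. the blank lies in the press's guide, fully home against the end stop, the lever still up (x of blank_bracket in the frame of press_home between -0.0025 and 0.002 m and y of blank_bracket in the frame of press_home between -0.0035 and 0.0035 m and z of blank_bracket in the frame of press_home between -0.003 and 0.003 m and angle between the x axis of blank_bracket and the x axis of press, either way round below 0.1 rad and angle between blank_bracket's own z axis and vertical below 0.06 rad and value of joint press_lever below 0.03 rad), for 0.2 s.
3. the lever is pressed down to its stop with the blank home (x of blank_bracket in the frame of press_home between -0.0025 and 0.002 m and y of blank_bracket in the frame of press_home between -0.0035 and 0.0035 m and z of blank_bracket in the frame of press_home between -0.003 and 0.003 m and angle between the x axis of blank_bracket and the x axis of press, either way round below 0.1 rad and angle between blank_bracket's own z axis and vertical below 0.06 rad and value of joint press_lever above 0.22 rad), for 0.2 s.
At the end, for the whole second after the job is handed in: The marked bracket lies flat (within 0.12 rad) on the tray's floor inside the walls; the blank lies flat on the press's bed in the guide with its free end within 2.5 mm of the end stop; the lever is up again (under 0.03 rad); both brackets are at rest (all of step 2 and x of marked_bracket in the frame of tray between -0.025 and 0.025 m and y of marked_bracket in the frame of tray between -0.012 and 0.012 m and z of marked_bracket in the frame of tray below 0.009 m and angle between marked_bracket's own z axis and vertical below 0.12 rad and linear speed of each of marked_bracket, blank_bracket below 0.02 m/s); the robot touches nothing.
It fails at once if the lever is worked (past half of its travel) while the blank is not home (value of joint press_lever above 0.12 rad and not (x of blank_bracket in the frame of press_home between -0.006 and 0.004 m and y of blank_bracket in the frame of press_home between -0.006 and 0.006 m and z of blank_bracket in the frame of press_home below 0.006 m)).
It fails at once if the piston is disturbed (moved more than 15 mm) (distance of piston from where it was at the start of the episode above 0.015 m).
It fails at once if the oil bottle is disturbed (moved more than 15 mm) (distance of oil_bottle from where it was at the start of the episode above 0.015 m).
It fails at once if the wood block is disturbed (moved more than 15 mm) (distance of wood_block from where it was at the start of the episode above 0.015 m).
It fails at once if the pliers is disturbed (moved more than 15 mm) (distance of pliers from where it was at the start of the episode above 0.015 m).
It also fails if it takes over 72 s, if anything falls off the work surface, if the arm or the gripper's body presses on something with over 40 N, if the wrist force passes 120 N, or if a joint passes its speed limit or range.

## Working session

There is one attempt and no reset: what is moved stays moved. The work goes in short steps, each a Python script; the robot and the scene stay as the last script left them, time stands still between calls to the robot, and variables do not carry over. Pictures are saved under pics/ and viewed, at most 10 in all, crops included, and the job is handed in when it is done.

```bash
ls; mkdir -p pics; cat > h.py <<'E'
from workcell import *
import numpy as np, cv2
from scipy.spatial.transform import Rotation as R
def pts(c):
    """world point of every pixel from the depth map"""
    K=np.array(c["K"]);z=c["z_map"];v,u=np.indices(z.shape)
    P=np.stack([(u-K[0,2])/K[0,0]*z,(v-K[1,2])/K[1,1]*z,z],-1)
    M=cv2.Rodrigues(np.array(c["rvec"],float))[0]
    W=(P-np.array(c["tvec"]).ravel())@M
    W[z==0]=np.nan
    return W
def down(yaw,tilt=0):
    """tool down, closing axis (tool y) at world yaw"""
    y=np.array([np.cos(yaw),np.sin(yaw),0]);z=np.array([0,0,-1.]);x=np.cross(y,z)
    return R.from_matrix(np.stack([x,y,z],1)).as_rotvec()
E
python3 - <<'E'
from h import *
import pickle
d={}
for n in("scene","top"):
    c=camera(n);d[n]=c;cv2.imwrite(f"pics/{n}0.png",c["pixels"]);M=cv2.Rodrigues(np.array(c["rvec"],float))[0];print(n,-M.T@np.array(c["tvec"]).ravel(),(c["z_map"]==0).mean(), c["K"][0][0])
pickle.dump(d,open("d0.pkl","wb"));print(get_clock(),get_orientation(),get_gripper_width())
E
```

```text
pics
scene [0.23081254 0.4685206  0.75155038] 0.0040625 492.79295798362995
top [0.26396745 0.03401538 1.32939362] 0.004072265625 609.1675644408404
0.1 [-5.35688982e-01 -3.09494757e+00  2.45321089e-03] 0.9970820810685643
```

View pics/scene0.png

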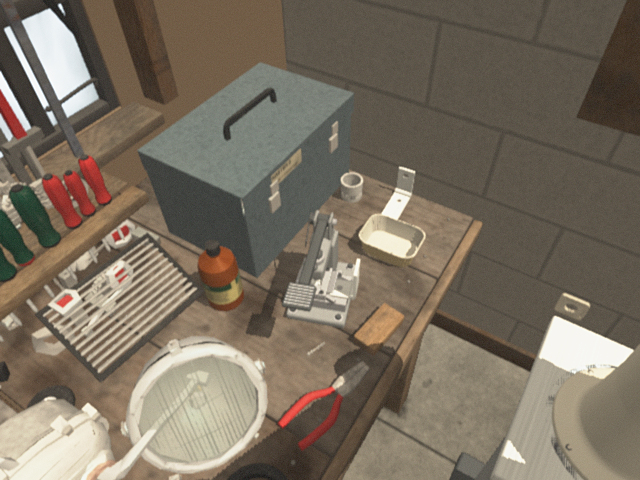

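View pics/top0.png

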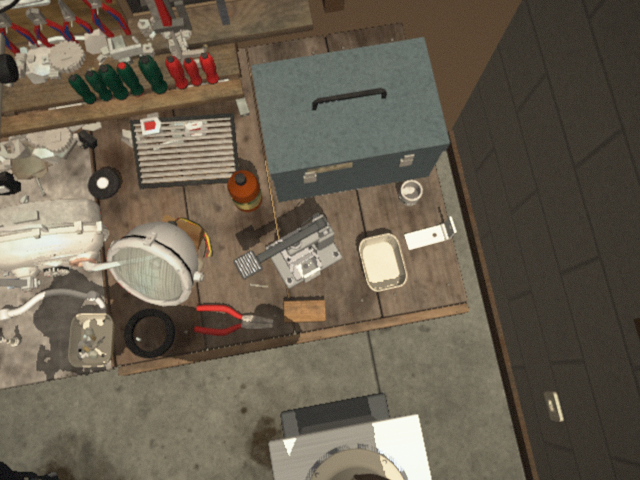

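The scene view shows the press at about (320,275), the tray at (392,238), and the blank at (400,200) with its upright at the far end. The pliers are at (330,400), the wood block at (380,325), the bottle at (220,275) and the piston at (350,185). In the top view the press sits at (305,255), the tray at (383,262) and the blank at (430,235). Next I'll get metric positions.

```bash
python3 - <<'E'
from h import *
import pickle
d=pickle.load(open("d0.pkl","rb"))
t=d["top"];W=pts(t)
cv2.imwrite("pics/topc.png",cv2.resize(t["pixels"][170:330,220:470],None,fx=3.2,fy=3.2,interpolation=cv2.INTER_CUBIC)[:600,:800])
s=d["scene"]
cv2.imwrite("pics/scenec.png",cv2.resize(s["pixels"][160:340,270:480],None,fx=3.3,fy=3.3,interpolation=cv2.INTER_CUBIC)[:600,:800])
for u,v in[(247,263),(280,245),(320,222),(305,265),(307,275),(383,262),(430,236),(452,225),(410,190),(240,185),(305,308),(260,322),(230,320),(360,200),(455,265)]:
    print((u,v),W[v,u].round(3))
E
```

```text
(247, 263) [0.499 0.131 0.154]
(280, 245) [nan nan nan]
(320, 222) [ 0.554 -0.024  0.161]
(305, 265) [nan nan nan]
(307, 275) [0.462 0.019 0.112]
(383, 262) [ 0.479 -0.154 -0.003]
(430, 236) [ 0.517 -0.267  0.007]
(452, 225) [ 0.52  -0.304  0.071]
(410, 190) [ 0.629 -0.246  0.007]
(240, 185) [0.665 0.122 0.138]
(305, 308) [0.407 0.034 0.023]
(260, 322) [0.395 0.134 0.016]
(230, 320) [ 0.413  0.199 -0.001]
(360, 200) [nan nan nan]
(455, 265) [ 0.444 -0.309  0.002]
```

View pics/topc.png

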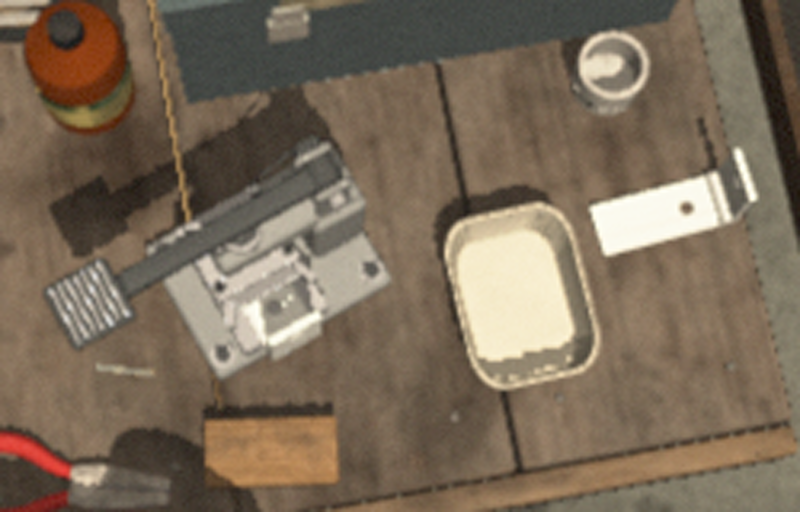

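View pics/scenec.png

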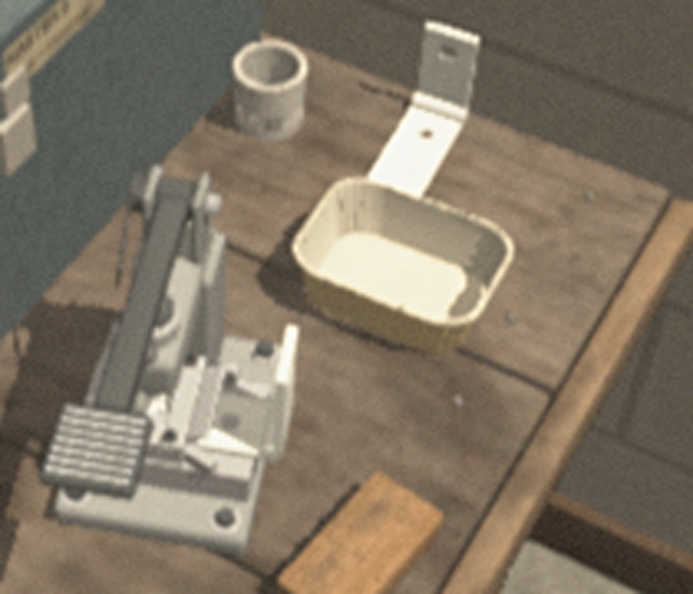

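Crops: in topc the pad is at (90,305), the upright of the marked bracket at (295,335) and the blank's leg at (660,215). scenec shows the marked bracket's upright at (285,395), facing the robot and the wood block. Next I'll fuse the depth clouds.

```bash
cat > meas.py <<'E'
from h import *
import pickle
d=pickle.load(open("d0.pkl","rb"))
def cloud(n,xl,yl,zl):
    W=pts(d[n]).reshape(-1,3);k=np.all([(W[:,i]>l[0])&(W[:,i]<l[1]) for i,l in enumerate((xl,yl,zl))],0)
    return W[k]
def rect(P,f=0):
    (c,s,a)=cv2.minAreaRect((P[:,:2]*1000).astype(np.float32));return np.round(c,1),np.round(s,1),round(a,1),len(P),P[:,2].mean().round(4),P[:,2].std().round(4)
E
python3 - <<'E'
from meas import *
for n in d:
    print(n)
    print("bench",np.median(cloud(n,(.36,.5),(-.30,-.24),(-.02,.02))[:,2]))
    print("pad",rect(cloud(n,(.45,.55),(.09,.17),(.148,.16))))
    print("lever",rect(cloud(n,(.48,.59),(-.06,.09),(.142,.17))))
    print("press ~112",rect(cloud(n,(.38,.6),(-.1,.09),(.105,.118))))
    print("base",rect(cloud(n,(.42,.6),(-.1,.12),(.006,.02))))
    print("blank leg",rect(cloud(n,(.46,.56),(-.32,-.2),(.003,.012))))
    print("blank up",rect(cloud(n,(.46,.56),(-.35,-.27),(.025,.075))), rect(cloud(n,(.46,.56),(-.35,-.27),(.066,.075))))
    print("tray floor",rect(cloud(n,(.4,.56),(-.22,-.1),(-.005,.008))))
    print("tray rim",rect(cloud(n,(.4,.56),(-.24,-.06),(.033,.046))))
    print("block",rect(cloud(n,(.36,.44),(-.02,.09),(.016,.03))))
    w=cloud(n,(.2,.7),(-1.5,-.34),(.0,.6));print("wall", len(w), np.percentile(w[:,1],[1,50,99]) if len(w) else 0)
    print("upright",rect(cloud(n,(.4,.48),(-.04,.09),(.065,.12))))
E
```

```text
scene
bench -7.905939309568432e-05
pad (array([499.9, 120.7]), array([44.1, 69.3]), 19.9, 875, np.float64(0.1535), np.float64(0.0015))
lever (array([536.1,  29.7]), array([ 46.8, 132.8]), 16.2, 857, np.float64(0.1523), np.float64(0.003))
press ~112 (array([516.5,  12.9]), array([ 78.7, 115.6]), 60.6, 400, np.float64(0.1108), np.float64(0.0027))
base (array([501.1,  33.8]), array([148.3, 183.1]), 21.5, 1019, np.float64(0.0149), np.float64(0.0028))
blank leg (array([ 509.3, -257.6]), array([91.3, 99.2]), 1.5, 438, np.float64(0.0056), np.float64(0.0019))
blank up (array([ 520.8, -303.3]), array([37.5, 10. ]), 5.5, 284, np.float64(0.0495), np.float64(0.0139)) (array([ 520.3, -303.4]), array([35.6, 10. ]), 6.1, 47, np.float64(0.069), np.float64(0.0013))
tray floor (array([ 480. , -159.9]), array([119.9, 159.8]), 89.9, 2162, np.float64(0.001), np.float64(0.0022))
tray rim (array([ 472.3, -145.7]), array([118.6,  91.3]), 3.0, 422, np.float64(0.038), np.float64(0.0025))
block (array([400.5,  39.1]), array([90.9, 45.4]), 81.9, 1213, np.float64(0.0217), np.float64(0.0015))
wall 30598 [-0.62431
[... 655 characters left out ...]
64(0.006), np.float64(0.0022))
blank up (array([ 520.5, -304.8]), array([37.1,  7.8]), 5.6, 136, np.float64(0.0542), np.float64(0.0144)) (array([ 520.8, -304.5]), array([35.9,  5.1]), 4.3, 46, np.float64(0.0697), np.float64(0.0024))
tray floor (array([ 480., -160.]), array([159.8, 119.8]), 0.0, 3029, np.float64(0.0014), np.float64(0.0027))
tray rim (array([ 472.4, -146. ]), array([118.7,  88. ]), 1.9, 319, np.float64(0.039), np.float64(0.003))
block (array([401.3,  37.8]), array([89.9, 45.4]), 82.0, 876, np.float64(0.0223), np.float64(0.0027))
wall 13572 [-0.62268243 -0.61962925 -0.61619727]
upright (array([465.5,   9.9]), array([ 5.5, 35.5]), 20.3, 98, np.float64(0.097), np.float64(0.0149))
```

```bash
python3 - <<'E'
from meas import *
for n in d:
    P=cloud(n,(.44,.6),(-.06,.17),(.144,.16))
    for th in(19.3,):
        a=np.radians(th);o=np.array([.5288,.033]);x=(P[:,:2]-o)@[np.cos(a),np.sin(a)];y=(P[:,:2]-o)@[-np.sin(a),np.cos(a)]
        for l in np.arange(-.02,.13,.015):
            k=(y>l)&(y<l+.015)&(abs(x)<.03)
            if k.sum()>8: print(n,round(l,3),(np.percentile(x[k],[3,97])*1000).round(1),end=";")
        k=abs(x)<.03;print("ymax",y[k].max())
# image masks -> rays
def ray(c,uv,z):
    M=cv2.Rodrigues(np.array(c["rvec"],float))[0];C=-M.T@np.array(c["tvec"]).ravel()
    p=cv2.undistortPoints(np.float32(uv).reshape(-1,1,2),np.array(c["K"]),None).reshape(-1,2)
    D=np.c_[p,np.ones(len(p))]@M
    return C+D*((z-C[2])/D[:,2])[:,None]
for n in d:
    c=d[n];W=pts(c);m=(c["pixels"].min(2)>190)
    roi=(W[...,0]>.46)&(W[...,0]<.57)&(W[...,1]>-.33)&(W[...,1]<-.2)&(W[...,2]<.02)
    m=(m&roi).astype(np.uint8);v,u=np.nonzero(m);Q=ray(c,np.c_[u,v],.005);print(n,"blank leg",rect(Q))
    roi=(W[...,0]>.4)&(W[...,0]<.56)&(W[...,1]>-.215)&(W[...,1]<-.08)&(W[...,2]>.032)&(W[...,2]<.05)
    v,u=np.nonzero(roi);Q=ray(c,np.c_[u,v],.040);h=cv2.convexHull((Q[:,:2]*1000).astype(np.float32));print("tray",cv2.minAreaRect(h),cv2.fitEllipse(h))
a=np.radians(19.3)
for q in(19.3,199.3): print(ik([.465,.0104,.15],down(np.radians(q))),ik([.394,-.015,.085],down(np.radians(q))))
for q in(3,183): print(ik([.43,-.148,.05],down(np.radians(q))))
for q in(95.5,-84.5): print(ik([.5205,-.304,.05],down(np.radians(q))))
E
```

```text
scene -0.02 [-5.2  9.4];scene -0.005 [-5.3  9.8];scene 0.01 [-5.6  9.1];scene 0.025 [-5.7  9.1];scene 0.04 [-5.9  9.6];scene 0.055 [-6.   8.9];scene 0.07 [-15.  18.];scene 0.085 [-19.7  22. ];scene 0.1 [-19.3  21.8];scene 0.115 [-19.   21.2];ymax 0.1270797984938033
top -0.02 [-5.7 10.5];top -0.005 [-5.4  9.8];top 0.01 [-5.4  9.2];top 0.025 [-5.9  9.6];top 0.04 [-5.7  9.8];top 0.055 [-5.7  9.3];top 0.07 [-16.1  19.4];top 0.085 [-18.9  22.1];top 0.1 [-19.1  21.7];top 0.115 [-19.1  21.6];ymax 0.12549421911984962
scene blank leg (array([ 516.8, -265.3]), array([37.3, 88.8]), 5.6, 443, np.float64(0.005), np.float64(0.0))
tray ((471.84710693359375, -143.21363830566406), (118.18162536621094, 93.26386260986328), 2.7486252784729004) ((471.02886962890625, -144.267333984375), (104.93232727050781, 136.43658447265625), 91.12850189208984)
top blank leg (array([ 517.8, -258.8]), array([35.8, 92.5]), 5.0, 602, np.float64(0.005), np.float64(0.0))
tray ((472.40863037109375, -146.11618041992188), (118.1421127319336, 88.10008239746094), 2.5744330883026123) ((471.7507019042969, -145.80722045898438), (104.27118682861328, 134.66407775878906), 92.02189636230469)
[-0.23836715 -0.05042092  1.98187495  0.          1.21013862 -0.5752157 ] [-0.34704038 -0.15162285  2.21816467  0.          1.07505083 -0.68388892]
[-2.38367151e-01 -5.04209160e-02  1.98187495e+00 -4.44089210e-16
  1.21013862e+00  2.56637696e+00] [-3.47040377e-01 -1.51622847e-01  2.21816467e+00 -4.44089210e-16
  1.07505083e+00  2.45770373e+00]
[-5.98297642e-01  8.48686419e-02  2.07219230e+00 -4.44089210e-16
  9.84531714e-01 -6.50657520e-01]
[-5.98297642e-01  8.48686419e-02  2.07219230e+00 -4.44089210e-16
  9.84531714e-01  2.49093513e+00]
[-0.72886123  0.42777278  1.64957255  0.          1.06424732 -2.39565066]
[-0.72886123  0.42777278  1.64957255  0.          1.06424732  0.74594199]
```

Measurements agree with the given sizes:

| Item | Position (m) | Yaw |
|---|---|---|
| Press origin | (0.530, 0.0335) | 19.5° |
| Marked upright | (0.4652, 0.0104) | 19.5° |
| Tray centre | (0.4722, -0.1455) | long axis 2.7° from world x |
| Blank upright | (0.5206, -0.3043) | leg at 95° |

Next I'll grasp the marked bracket and pull it out.

```bash
cat >> h.py <<'E'
YAW=np.radians(19.5); X=np.array([np.cos(YAW),np.sin(YAW)]); Y=np.array([-X[1],X[0]])
O=np.array([.530,.0335])
def st(s=""): print(s,"t",round(get_clock(),2),"p",np.round(get_tcp_pos(),4),"F",np.round(get_ft_force(),1),"w",round(get_gripper_width(),3),"g",round(float(np.max(get_grasp_force())),1))
E
python3 - <<'E'
from h import *
u=np.array([.4652,.0104])
command_gripper(.5)
move_to([*u,.19],down(YAW)); line_to([*u,.085],rate=.12); st("at")
command_gripper(0); st("grip")
line_to([*u,.0865],rate=.05)
q=u-X*.08; line_to([*q,.0865],rate=.1); st("out")
c=camera("scene");cv2.imwrite("pics/s1.png",cv2.resize(c["pixels"][130:370,250:500],None,fx=2.4,fy=2.4))
line_to([*q,.15],rate=.15); st("up")
E
```

```text
at t 3.76 p [0.4659 0.0103 0.0858] F [ 0.2  0.1 -0.2] w 0.497 g 0.0
grip t 4.18 p [0.4657 0.0104 0.0857] F [-1.   1.5  4.2] w 0.042 g 59.5
out t 5.38 p [ 0.3903 -0.0164  0.0867] F [ 0.2 -0.4 -2.8] w 0.045 g 58.6
up t 6.01 p [ 0.3895 -0.0161  0.1494] F [ 0.1 -0.6 -2.5] w 0.046 g 58.6
```

View pics/s1.png

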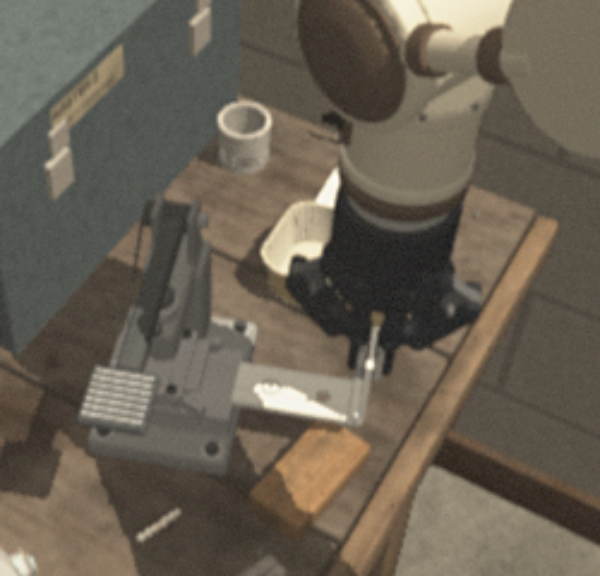

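The marked bracket is held level by its upright at (370,360), and its leg is fully out of the guide. Next I'll place it in the tray.

```bash
python3 - <<'E'
from h import *
t=np.radians(2.7);e=np.array([np.cos(t),np.sin(t)])
q=np.array([.4722,-.1457])-e*.0445
move_to([*q,.15],down(t)); line_to([*q,.052],rate=.12); st("near")
for z in(.0500,.0485,.047,.0455):
    line_to([*q,z],rate=.03); st()
    if get_ft_force()[2]>1: break
command_gripper(.35); st("rel")
line_to([*q,.15],rate=.2)
move_to([.40,-.05,.22],down(t)); st()
import pickle
d={n:camera(n) for n in("scene","top")};pickle.dump(d,open("d0.pkl","wb"))
c=d["scene"];cv2.imwrite("pics/s2.png",cv2.resize(c["pixels"][130:370,250:500],None,fx=2.4,fy=2.4))
from meas import *
for n in d:
    print("tray up",rect(cloud(n,(.38,.5),(-.2,-.09),(.06,.08))),"legpts",rect(cloud(n,(.43,.52),(-.19,-.1),(.0,.012))))
    print("blank up",rect(cloud(n,(.46,.56),(-.35,-.27),(.05,.075))))
E
```

```text
near t 7.58 p [ 0.4284 -0.148   0.0527] F [-0.3  1.1 -2. ] w 0.049 g 58.6
 t 7.83 p [ 0.428  -0.148   0.0504] F [-0.3  0.1 -2.7] w 0.045 g 58.6
 t 8.08 p [ 0.4277 -0.1478  0.0485] F [-0.9 -0.2 -1.8] w 0.045 g 58.6
 t 8.33 p [ 0.428  -0.148   0.0476] F [-1.4  0.9  5.7] w 0.042 g 59.7
rel t 8.7 p [ 0.4278 -0.1478  0.0469] F [ 0.7 -0.4 -1. ] w 0.348 g 0.0
 t 9.93 p [ 0.3995 -0.0497  0.2188] F [-0.4 -0.1  0. ] w 0.35 g 0.0
tray up (array([ 427.3, -149.2]), array([ 6. , 38.7]), 3.0, 71, np.float64(0.069), np.float64(0.004)) legpts (array([ 475.2, -143. ]), array([89.8, 85.3]), 0.3, 985, np.float64(0.0055), np.float64(0.0029))
blank up (array([ 531.2, -303.2]), array([ 7.7, 15. ]), 66.8, 34, np.float64(0.064), np.float64(0.0056))
tray up (array([0., 0.]), array([0., 0.]), 0.0, 0, np.float64(nan), np.float64(nan)) legpts (array([0., 0.]), array([0., 0.]), 0.0, 0, np.float64(nan), np.float64(nan))
blank up (array([ 520.6, -304.6]), array([36.5,  6.4]), 6.0, 80, np.float64(0.065), np.float64(0.0068))meas.py:8: RuntimeWarning: Mean of empty slice.
  (c,s,a)=cv2.minAreaRect((P[:,:2]*1000).astype(np.float32));return np.round(c,1),np.round(s,1),round(a,1),len(P),P[:,2].mean().round(4),P[:,2].std().round(4)
  ret = ret.dtype.type(ret / rcount)
  ret = _var(a, axis=axis, dtype=dtype, out=out, ddof=ddof,
  arrmean = um.true_divide(arrmean, div, out=arrmean,
  ret = ret.dtype.type(ret / rcount)
```

View pics/s2.png

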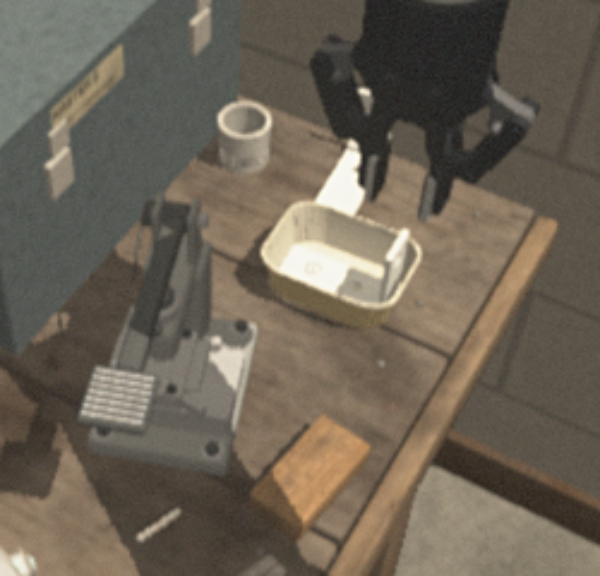

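The marked bracket lies flat in the tray (upright at (398,260), ring at (315,268)). Next I'll take the blank to the mouth and check it in hand.

```bash
python3 - <<'E'
from h import *
b=np.array([.5206,-.3043]);t=np.radians(95.2)
command_gripper(.5)
r=down(t); 
move_to([*b,.15],r); line_to([*b,.045],rate=.12); st("at")
command_gripper(0); st("grip"); zg=get_tcp_pos()[2]; open("zg","w").write(str(zg))
line_to([*b,.17],rate=.15)
q=np.array([.4652,.0104])-X*.085
move_to([*q,.17],down(YAW)); st("rot"); print(get_q())
line_to([*q,.0418+zg],rate=.12); dwell(.2); st("pre")
import pickle
d={n:camera(n) for n in("scene","top")};pickle.dump(d,open("d0.pkl","wb"))
c=d["scene"];cv2.imwrite("pics/s3.png",cv2.resize(c["pixels"][130:370,250:500],None,fx=2.4,fy=2.4))
from meas import *
P=cloud("scene",(.36,.50),(-.06,.08),(.04,.055))
x=(P[:,:2]-O)@X*1000;y=(P[:,:2]-O)@Y*1000
for l in range(-150,-30,8):
    k=(x>l)&(x<l+8)
    if k.sum()>5: print(l,np.percentile(y[k],[2,98]).round(1),P[k,2].mean().round(4),k.sum())
E
```

```text
at t 13.01 p [ 0.5213 -0.3048  0.046 ] F [0.3 0.4 0.3] w 0.5 g 0.0
grip t 13.43 p [ 0.5212 -0.3048  0.0458] F [ 0.3 -0.   2.8] w 0.047 g 60.3
rot t 15.91 p [ 0.3853 -0.0183  0.17  ] F [ 0.1  0.6 -2.2] w 0.045 g 59.5
[-3.63424781e-01 -3.13597232e-01  2.16474221e+00 -1.51500747e-04
  1.29030345e+00 -7.03931808e-01]
pre t 16.94 p [ 0.3858 -0.0182  0.0884] F [ 0.3 -1.  -1.4] w 0.042 g 59.5
-150 [-17.2  18.6] 0.0505 88
-142 [-16.4  18.5] 0.0473 83
-134 [-17.7  18.5] 0.0472 79
-126 [-17.9  18.5] 0.0471 78
-118 [-18.9  18. ] 0.0473 85
-110 [-17.8  18.1] 0.0474 83
-102 [-17.3  18.7] 0.0474 86
-94 [-18.2  18.1] 0.0474 83
-86 [-17.4  18.1] 0.0474 85
-78 [-17.7  18.6] 0.0476 83
-70 [-16.8  18.4] 0.0475 82
-62 [-27.8  27.4] 0.0433 38
-54 [-28.8  29.3] 0.0409 61
-46 [-29.1  30. ] 0.0414 68
-38 [-11.1  33.9] 0.0444 60
```

View pics/s3.png

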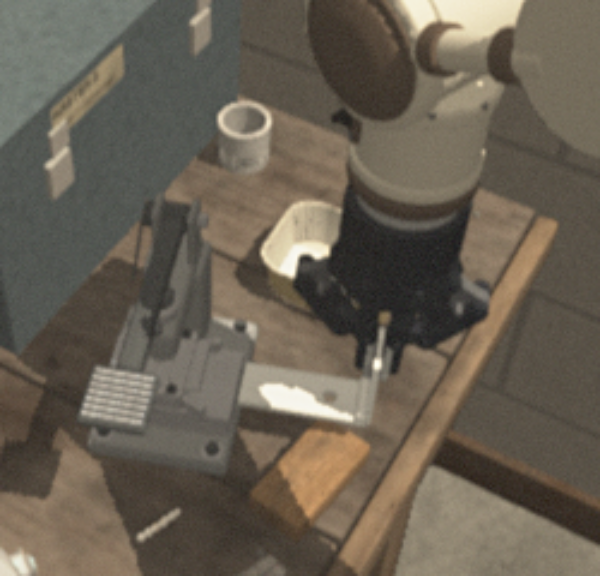

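The blank is straight and centred on the guide: its leg spans y -17.7 to +18.4 in the press frame, and the free end is just short of the lip at (243,390). Next I'll feed it in, watching the force.

```bash
python3 - <<'E'
from h import *
u=np.array([.4652,.0104]);z=.0418+float(open("zg").read())
ax=lambda: float(get_ft_force()[:2]@X)
s=-.085
def go(s,rate): line_to([*(u+X*s),z],rate=rate)
for s in (-.06,-.045,-.03,-.02,-.01,-.005):
    go(s,.06); f=get_ft_force();print(s,round(f@[*X,0],1),round(f@[*Y,0],1),round(f[2],1))
    if abs(ax())>10: print("stuck?");raise SystemExit
while s<.006:
    s+=.001; go(s,.02); 
    print(round(s,4),round(ax(),1),end="; ")
    if ax()<-8: break
dwell(.2);st("home?")
E
```

```text
-0.06 -0.8 -0.1 -1.0
-0.045 -0.8 0.3 -0.7
-0.03 -0.4 0.2 -1.5
-0.02 0.4 0.7 -1.5
-0.01 -0.1 0.6 -1.3
-0.005 0.4 -0.5 -1.9
-0.004 0.3; -0.003 0.7; -0.002 0.3; -0.001 -0.6; 0.0 -1.0; 0.001 -1.1; 0.002 -0.8; 0.003 0.3; 0.004 -3.5; 0.005 -7.1; 0.006 -9.6; home? t 22.24 p [0.4687 0.0119 0.087 ] F [-8.5 -3.5  2.5] w 0.044 g 60.3
```

Contact with the end stop built up from s ≈ 3.5 mm. Next I'll lower the blank onto the bed, release, and check.

```bash
python3 - <<'E'
from h import *
u=np.array([.4652,.0104])+X*.005;zg=float(open("zg").read())
for dz in(.0405,.0395,.0385):
    line_to([*u,dz+zg],rate=.02); st()
    if get_ft_force()[2]>3: break
command_gripper(.35); st("rel")
v=get_tcp_pos()[:2]; line_to([*v,.17],rate=.15)
# shut fingers behind the upright, gentle push
w=u-X*.045; command_gripper(0)
line_to([*w,.17],rate=.2); line_to([*w,.075],rate=.15); st("behind")
s=-.04
while s<.01:
    s+=.0015 if s>-.022 else .004; line_to([*(u+X*s),.075],rate=.05)
    f=float(get_ft_force()[:2]@X)
    if f<-5: break
st(f"push s={s:.4f} f={f:.1f}")
line_to([*w,.075],rate=.1); line_to([*w,.2],rate=.2)
move_to([.40,-.13,.25],down(YAW))
import pickle
d={n:camera(n) for n in("scene","top")};pickle.dump(d,open("d0.pkl","wb"))
c=d["scene"];cv2.imwrite("pics/s4.png",cv2.resize(c["pixels"][170:350,270:450],None,fx=3.3,fy=3.3))
from meas import *
for n in d:
    P=cloud(n,(.4,.5),(-.04,.09),(.065,.12))
    x=(P[:,:2]-O)@X*1000;y=(P[:,:2]-O)@Y*1000;k=(x<-50)&(x>-90)&(abs(y)<25)
    print(n,rect(P[k]),"x",np.percentile(x[k],[5,50,95]).round(1),"y",np.percentile(y[k],[3,97]).round(1),P[k,2].max())
st()
E
```

```text
t 22.49 p [0.4684 0.0117 0.0861] F [-7.8 -3.7  4.5] w 0.043 g 60.4
rel t 22.86 p [0.4704 0.0121 0.0866] F [-0.2 -0.4  0.7] w 0.349 g 0.0
behind t 25.12 p [ 0.4284 -0.0031  0.0757] F [ 0.4  0.7 -0.3] w -0.004 g 0.0
push s=-0.0170 f=-6.6 t 26.95 p [0.4527 0.0061 0.0749] F [-5.8 -3.1  5.6] w -0.001 g 3.3
scene (array([467.1,  12.3]), array([ 5.3, 37.5]), 19.5, 142, np.float64(0.0953), np.float64(0.0149)) x [-68.8 -67.4 -64.1] y [-16.1  19.4] 0.11188732307280932
top (array([467.5,  11.7]), array([ 6.2, 35.7]), 20.0, 100, np.float64(0.0985), np.float64(0.0144)) x [-68.9 -67.8 -63.9] y [-16.8  17.9] 0.11540427512208827
 t 28.88 p [ 0.3996 -0.1287  0.2485] F [ 0.7 -0.7  0.3] w 0.001 g 0.0
```

View pics/s4.png

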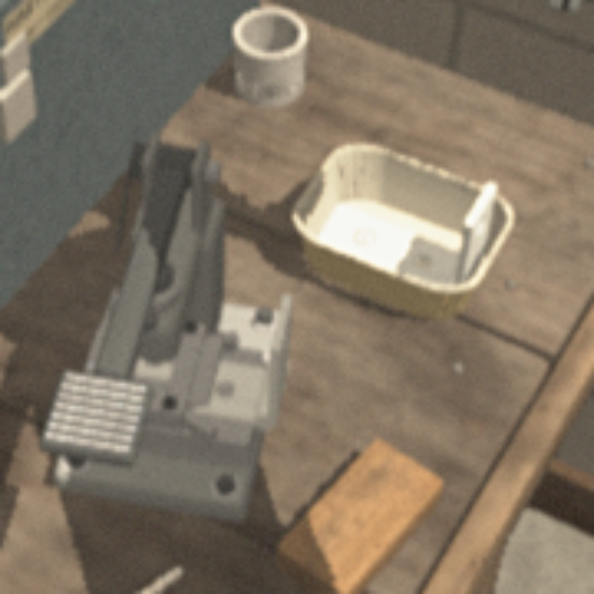

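The blank is home: its upright's midplane is at press x ≈ -67, seen at about (280,365). The lever is up, and the marked bracket is still in the tray. Next I'll work the lever.

```bash
python3 - <<'E'
from h import *
p=O+Y*.104
move_to([*p,.21],down(YAW)); line_to([*p,.158],rate=.1); st("above")
z=.158
while z>.100:
    z-=.004 if z>.122 else .002
    line_to([*p,z],rate=.05); f=get_ft_force()[2]; print(round(z,3),round(get_tcp_pos()[2],4),round(f,1),end="; ")
    if f>20: break
dwell(.4); st("stop")
line_to([*p,.16],rate=.06); st("up"); line_to([*p,.23],rate=.15)
move_to([.40,-.13,.25],down(YAW)); dwell(.3)
import pickle
d={n:camera(n) for n in("scene","top")};pickle.dump(d,open("d0.pkl","wb"))
c=d["scene"];cv2.imwrite("pics/s5.png",cv2.resize(c["pixels"][170:350,270:450],None,fx=3.3,fy=3.3))
from meas import *
for n in d:
    P=cloud(n,(.4,.5),(-.04,.09),(.065,.12))
    x=(P[:,:2]-O)@X*1000;y=(P[:,:2]-O)@Y*1000;k=(x<-50)&(x>-90)&(abs(y)<25)
    print(n,rect(P[k]),"x",np.percentile(x[k],[5,50,95]).round(1),"y",np.percentile(y[k],[3,97]).round(1),P[k,2].max())
    print("pad",rect(cloud(n,(.45,.55),(.09,.17),(.146,.16))))
st()
E
```

```text
above t 30.62 p [0.4957 0.1312 0.1585] F [-0.6 -0.8  0.5] w 0.0 g 0.0
0.154 0.1542 0.2; 0.15 0.1506 2.5; 0.146 0.1464 2.9; 0.142 0.1423 4.7; 0.138 0.1383 4.3; 0.134 0.1344 5.3; 0.13 0.1305 5.6; 0.126 0.1266 6.7; 0.122 0.1227 6.9; 0.12 0.1209 7.1; 0.118 0.119 7.8; 0.116 0.1171 8.7; 0.114 0.1155 10.2; 0.112 0.1149 19.7; 0.11 0.1144 30.4; stop t 34.77 p [0.4966 0.1304 0.1144] F [-9.6 -5.4 30.2] w -0.003 g 14.4
up t 35.76 p [0.4946 0.1313 0.159 ] F [0.6 1.2 0.2] w 0.001 g 0.0
scene (array([466.9,  12.6]), array([ 5.2, 39. ]), 19.0, 143, np.float64(0.095), np.float64(0.0153)) x [-68.8 -67.2 -64.1] y [-15.6  19.6] 0.112996751021278
pad (array([499.6, 121.6]), array([44.2, 67.4]), 19.5, 884, np.float64(0.1536), np.float64(0.0016))
top (array([467.2,  11.7]), array([ 5.9, 35.7]), 19.4, 103, np.float64(0.0974), np.float64(0.0148)) x [-69.  -67.9 -63.9] y [-16.8  17.7] 0.11583363316872493
pad (array([500.4, 120.1]), array([45.1, 68.2]), 18.9, 586, np.float64(0.1541), np.float64(0.0024))
 t 37.86 p [ 0.4002 -0.1297  0.25  ] F [ 0.1  0.3 -0.5] w -0.001 g 0.0
```

View pics/s5.png

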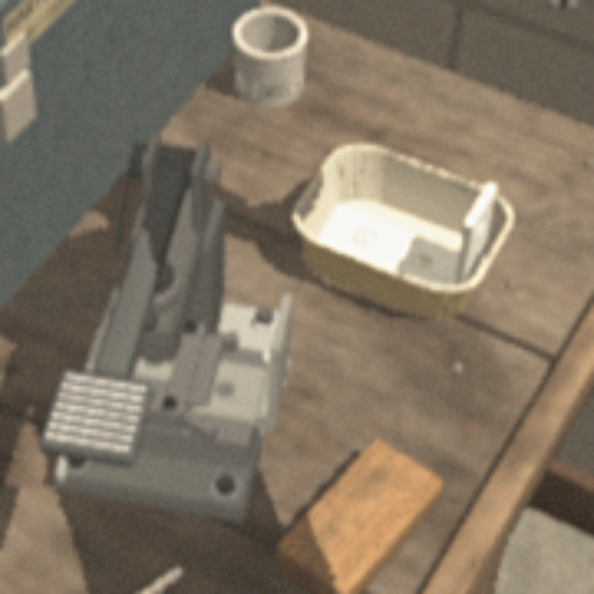

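The lever hit its stop at z 0.1144 (40 mm of travel) and is up again, with the pad at 154 mm. The blank hasn't moved, so I'll hand in.

```bash
python3 -c "
from workcell import *
print(hand_in())"
```

```text
the job is handed in; nothing more can be done
None
```

The job is handed in (no verdict came back): the marked bracket lies flat in the tray, the blank is home against the end stop, and the lever was pressed to its stop once and is up again, at about 38 s of the 72 s allowed.

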